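# Sweep the brass nuts into the trough of the counting tray and shut its lid

### The arm

A 6-joint arm with a two-finger parallel gripper is mounted at the origin on a cart in front of the work surface, level with it; the furniture and walls round the work are solid. World frame = base frame: x ahead of the robot, y to its left, z up, the work surface at z = 0. Lengths are in m, angles in rad, forces in N, time in s.
With the tool pointing down it reaches from about 0.15 to 0.775 m from the base axis. Payload 6.1 kg.
Tool frame: the origin (TCP) lies at the very end of the fingers, on their centre line; the grasp point (between the pads) lies 19 mm behind it (env.grasp_offset is the distance from the TCP to the grasp point, in m); z points along the fingers, y is the line along which they close (so a half turn about z gives the same grasp; the last joint's range is limited). The gripper opens to 85 mm and grips with 20 to 120 N. Pads are 22 mm wide; open, the fingers measure 114 mm over their backs; the gripper's body (76 mm by 85 mm) begins 54 mm behind the grasp point. The pads swing forward as they close: fully open they stand 13 mm farther back than shut.
Start: joints at [-1.14, 0.126, -0.04, 1.405, 0, 1.571], TCP at [0.219, -0.477, 0.231] pointing down, gripper open.
Joint ranges: [-2.72, 2.72], [-0.95, 1.95], [-1.27, 1.35], [-1.78, 2.02], [-1.46, 1.47], [-3.14, 3.14]. Speed limits (rad/s): [2.39, 2.39, 3.01, 3.14, 3.14, 3.14].

### API

Orientations are given as a unit quaternion [x, y, z, w].
In Python, from plant import env, optics gives the robot as it stands.
- The arm moves only by the tool step_arm, never from a script. Its argument "series" is a list that holds one entry, the list of rows, each a list of 6 numbers: the shift along the tool's x, y, z in mm, then the turn, a rotation vector about the tool's x, y, z in degrees. In form: [[[x, y, z, rx, ry, rz], ...]]. A call has 1 to 5 rows; each row shifts and turns the commanded pose from where the row before left it, along the tool's axes as they then stand; what a row does not reach is not made up. A row lasts 1/10 s, in which the tool goes at most 50 mm and 8.59 degrees, less where a joint would pass 70% of its speed; a pose out of reach is approached as far as the arm can. A call is refused whole if a number of a shift passes 50 or a number of a turn 8.59, either way. A call with a gripper value outside its range is refused whole. "gripper" is the finger opening in mm, from 0 to 85.4, set as the call begins (left out, the last holds). The fingers move at their own pace and stop on an object; "grip_force" is the grip in N (left out, the last holds). Time passes only in rows, so rows that do not move let the fingers close. It gives the time, the measured TCP pose, the force, the opening and the grip force at its end, in the units of the state.
- env.sense(): the state, without advancing time (a new reading comes with each control period).
- optics.snapshot(name): name is "scene" or "top" or "wrist"; returns a dict with "frame" (480x640x3 uint8, red, green, blue), "fx", "fy", "cx", "cy" (pixels), "D" ([k1, k2, p1, p2, k3] as OpenCV has them; the pictures are not rectified), "origin" and "rotation" of the camera in the world. Camera axes: x right, y down, z forward; pixel columns grow to the right and rows downward; lengths in m; the calibration is good to about 2 mm. A picture is of the moment at which its call begins. There is no depth.
- env.sign_off(): hands the job in; it is judged then, once.
The state is a dict: "time_s": time; "q": joint angles; "qd": joint speeds; "effort": joint torques, N m; "position": TCP position; "eef_rot": TCP orientation; "ft_force": force on the tool from outside, world axes, zero at the start; "moment": the same for the moment, N m; "finger_gap": finger opening in m; "grasp_force": force on a finger pad.
Only numpy, scipy, OpenCV 4.12 (cv2) and the standard library are available. Lean on these libraries where they do the work, as an engineer would, in place of code of your own. Each camera call takes 0.05 s, during which the arm holds its last target. There are 200 camera calls.

### The job

Three brass nuts for the order and two stray black ones lie on the deck of the blue counting tray. With the fingertips, sweep the three brass nuts across the deck so that they drop into the trough, leave both black nuts lying on the deck, and then push the white trough lid over and press it fully shut. Pick nothing up, and leave the things round the tray where they are.

Things in the scene. Friction and masses are not known exactly. Their poses are not given: they have to be found in the camera images.
- counting_tray: blue parts-counting tray, fixed; 232 along its x, 228 along its y, rim 38 high. Origin: centre of its underside; z up. The flat grey sorting deck, top 24 above the bench, spans x -112 to 112, y -110 to 60, with 4 thick walls 14 higher than the deck on its -x, +x and -y sides
- trough_floor (a point): centre of the trough's floor, 6 above the bench. The open trough lies along the tray's +y side: tray x -112 to 112, y 60 to 110; at y 60 the deck simply ends in an 18 drop, without a ledge. The trough's outer wall is 38 high; its -x end has a 16 high sill and a pouring spout reaching 30 farther out
- trough_lid (a joint): white lid, hinged along the trough's outer wall (a line along tray x at y 112, 40 above the bench). 0 = shut over the trough; grows as it swings up and away from the deck; 1.57 upright, 2.35 its stop; starts open near 2.1. The hinge is a little stiff (0.03 N m): the lid stays where it is left, so it must be pushed all the way down
- lid_edge (a point): middle of the lid's free edge, 56 from the hinge line; the lid is 224 long along tray x, 2.5 thick, with a 12 lip turned down at the free edge and two low ridges on top; shut, its top face is 42 above the bench
- brass_nut_1: brass hexagon nut, 24 across the flats, 28 across the corners, 13 thick, 34 g, lying flat on the deck; origin at its centre, z along its axis
- brass_nut_2: brass hexagon nut, 24 across the flats, 28 across the corners, 13 thick, 34 g, lying flat on the deck; origin at its centre, z along its axis
- brass_nut_3: brass hexagon nut, 24 across the flats, 28 across the corners, 13 thick, 34 g, lying flat on the deck; origin at its centre, z along its axis
- black_nut_1: the same nut in black; origin at its centre
- black_nut_2: the same nut in black; origin at its centre
- keyboard: bystander: black keyboard, 130 x 430 x 26; origin at the centre of its underside
- screwdriver: bystander: red and black screwdriver, 203 long, lying; origin at the centre of its underside
- small_box_2: bystander: small white carton, 58 x 58 x 75; origin at the centre of its underside
- small_box_4: bystander: small dark blue carton with a tape strip, 100 x 68 x 45; origin at the centre of its underside
- shelf_box_4: bystander: small red carton, 50 x 60 x 30; origin at the centre of its underside

How it is judged:
On the way, in this order (a step that is already met when the one before it is completed fails the run):
1. all three brass nuts lie in the trough, the lid still open (y of brass_nut_1 in the frame of counting_tray between 0.06 and 0.112 m and x of brass_nut_1 in the frame of counting_tray between -0.114 and 0.114 m and z of brass_nut_1 in the frame of counting_tray between 0.006 and 0.028 m and y of brass_nut_2 in the frame of counting_tray between 0.06 and 0.112 m and x of brass_nut_2 in the frame of counting_tray between -0.114 and 0.114 m and z of brass_nut_2 in the frame of counting_tray between 0.006 and 0.028 m and y of brass_nut_3 in the frame of counting_tray between 0.06 and 0.112 m and x of brass_nut_3 in the frame of counting_tray between -0.114 and 0.114 m and z of brass_nut_3 in the frame of counting_tray between 0.006 and 0.028 m and value of joint trough_lid above 0.5 rad), for 0.2 s.
2. the lid is shut (value of joint trough_lid below 0.06 rad), for 0.2 s.
At the end, for the whole second after the job is handed in: the three brass nuts rest in the trough (centres between the deck's edge and the outer wall, below the deck's level), both black nuts rest on the deck, and the lid is shut to within 0.06 rad (3 mm at its free edge) (y of brass_nut_1 in the frame of counting_tray between 0.06 and 0.112 m and x of brass_nut_1 in the frame of counting_tray between -0.114 and 0.114 m and z of brass_nut_1 in the frame of counting_tray between 0.006 and 0.028 m and y of brass_nut_2 in the frame of counting_tray between 0.06 and 0.112 m and x of brass_nut_2 in the frame of counting_tray between -0.114 and 0.114 m and z of brass_nut_2 in the frame of counting_tray between 0.006 and 0.028 m and y of brass_nut_3 in the frame of counting_tray between 0.06 and 0.112 m and x of brass_nut_3 in the frame of counting_tray between -0.114 and 0.114 m and z of brass_nut_3 in the frame of counting_tray between 0.006 and 0.028 m and y of black_nut_1 in the frame of counting_tray between -0.112 and 0.06 m and x of black_nut_1 in the frame of counting_tray between -0.114 and 0.114 m and z of black_nut_1 in the frame of counting_tray between 0.028 and 0.045 m and y of black_nut_2 in the frame of counting_tray between -0.112 and 0.06 m and x of black_nut_2 in the frame of counting_tray between -0.114 and 0.114 m and z of black_nut_2 in the frame of counting_tray between 0.028 and 0.045 m and value of joint trough_lid below 0.06 rad and linear speed of each of brass_nut_1, brass_nut_2, brass_nut_3, black_nut_1, black_nut_2 below 0.02 m/s); the robot touches nothing.
It fails at once if a nut is lifted off the tray (its centre more than 55 mm above the bench; lying on the deck it is at 30) (height (world z) of any of brass_nut_1, brass_nut_2, brass_nut_3, black_nut_1, black_nut_2 above 0.055 m).
It fails at once if a bystander is moved more than 30 mm or tipped over (distance of any of keyboard, screwdriver, small_box_2, small_box_4, shelf_box_4 from where it was at the start of the episode above 0.03 m or angle between any of keyboard, screwdriver, small_box_2, small_box_4, shelf_box_4's own z axis and vertical above 0.3 rad).
It also fails if it takes over 51 s, if anything falls off the work surface, if the arm or the gripper's body presses on something with over 40 N, if the wrist force passes 120 N, or if a joint passes its speed limit or range.

## Working session

There is one attempt and no reset: what is moved stays moved. The work goes in short steps, Python scripts to look and compute and a tool call to move; the robot and the scene stay as the last step left them, time stands still between calls to the robot, and variables do not carry over. Pictures are saved under pics/ and viewed, at most 10 in all, crops included, and the job is handed in when it is done.

Besides the shell and the picture viewer there is one more tool, called as a command line: name --argument value ..., lists and objects as JSON in quotes. step_arm: Moves the arm, as the interface text tells. Its arguments: {"type":"object","properties":{"series":{"type":"array","items":{"type":"array","items":{"type":"array","items":{"type":"number"}}}},"gripper":{"type":"number"},"grip_force":{"type":"number"}},"required":["series"]}

```bash
mkdir -p pics; ls; python3 - <<'E'
from plant import env, optics
import cv2,numpy as np
s=env.sense(); print(s['time_s'],s['position'],s['eef_rot'],s['finger_gap'])
for n in ['scene','top']:
    d=optics.snapshot(n); cv2.imwrite(f'pics/{n}0.png',d['frame'][:,:,::-1])
    print(n,d['fx'],d['fy'],d['cx'],d['cy'],d['D'],d['origin'],np.round(d['rotation'],4).tolist())
E
```

```text
pics
0.0 [ 0.21906892 -0.47666468  0.23050702] [ 9.76888194e-01  2.13749438e-01 -1.74615313e-04 -7.77138201e-04] 0.08571369068348536
scene 435.2826154313347 435.2826154313347 314.75864777722484 248.1493726705623 [0.00185913 0.         0.         0.         0.        ] [0.21344001 0.64756761 0.55112516] [-0.1949, 0.8383, -0.4954, 0.1176]
top 583.3264539017149 583.3264539017149 309.69103445760425 242.08861199484215 [-0.07087517  0.          0.          0.          0.        ] [ 0.28835275 -0.1642497   1.57077613] [0.7034, -0.7027, 0.0739, -0.0767]
```

View pics/scene0.png

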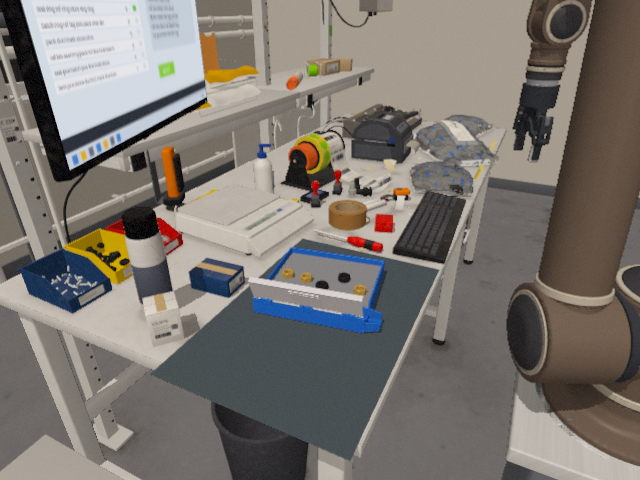

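View pics/top0.png

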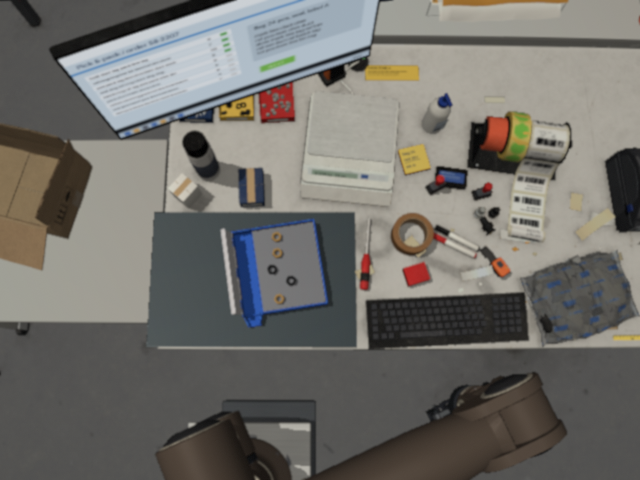

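```bash
cat > h.py <<'E'
import cv2,numpy as np
from scipy.spatial.transform import Rotation as R
def ray(d,px):
    K=np.array([[d['fx'],0,d['cx']],[0,d['fy'],d['cy']],[0,0,1]])
    n=cv2.undistortPoints(np.array(px,float).reshape(-1,1,2),K,np.array(d['D'])).reshape(-1,2)
    M=np.asarray(d['rotation']); M=R.from_quat(M).as_matrix() if M.size==4 else M
    return np.array(d['origin']),np.c_[n,np.ones(len(n))]@M.T
def plane(d,px,z):
    o,v=ray(d,px); return o+v*((z-o[2])/v[:,2])[:,None]
def tri(d1,p1,d2,p2):
    o1,v1=ray(d1,p1);o2,v2=ray(d2,p2);out=[]
    for a,b in zip(v1,v2):
        t=np.linalg.lstsq(np.c_[a,-b],o2-o1,rcond=None)[0]
        x,y=o1+t[0]*a,o2+t[1]*b; out.append(np.r_[(x+y)/2,np.linalg.norm(x-y)])
    return np.array(out)
def blobs(m,lo,hi):
    n,l,s,c=cv2.connectedComponentsWithStats(m.astype(np.uint8))
    return [(tuple(np.round(c[i],1)),int(s[i,4])) for i in range(1,n) if lo<s[i,4]<hi]
E
python3 - <<'E'
from plant import env, optics
from h import *
R_={'scene':(250,230,400,340),'top':(215,210,340,335)}
for n in R_:
    d=optics.snapshot(n); a,b,c,e=R_[n]; f=d['frame'].copy()
    hsv=cv2.cvtColor(f,cv2.COLOR_RGB2HSV).astype(int); m=np.zeros(f.shape[:2],bool); m[b:e,a:c]=1
    H,S,V=hsv[...,0],hsv[...,1],hsv[...,2]
    br=m&(H>8)&(H<30)&(S>70); bk=m&(V<60); bl=m&(H>100)&(H<125)&(S>130)
    print(n,'brass',blobs(br,15,400),'\n black',blobs(bk,15,400))
    if n=='top':
        for c_,_ in blobs(br,15,400): print('br',plane(d,[c_],.035).round(4))
        for c_,_ in blobs(bk,15,400): print('bk',plane(d,[c_],.035).round(4))
    cv2.imwrite(f'pics/{n}c.png',cv2.resize(f[b:e,a:c,::-1],None,fx=5 if n=='scene' else 4.7,fy=5 if n=='scene' else 4.7,interpolation=cv2.INTER_CUBIC))
E
```

```text
scene brass [((np.float64(287.6), np.float64(273.3)), 107), ((np.float64(305.6), np.float64(277.3)), 110), ((np.float64(359.5), np.float64(289.7)), 114)] 
 black [((np.float64(396.8), np.float64(248.1)), 68), ((np.float64(368.2), np.float64(244.9)), 47), ((np.float64(379.5), np.float64(289.7)), 80), ((np.float64(343.9), np.float64(277.2)), 91), ((np.float64(321.8), np.float64(284.4)), 77)]
top brass [((np.float64(276.3), np.float64(236.4)), 64), ((np.float64(276.9), np.float64(252.7)), 63), ((np.float64(278.9), np.float64(298.6)), 67)] 
 black [((np.float64(272.0), np.float64(269.5)), 46), ((np.float64(291.0), np.float64(280.4)), 41)]
br [[ 0.6368 -0.0678  0.035 ]]
br [[ 0.5919 -0.07    0.035 ]]
br [[ 0.4684 -0.0769  0.035 ]]
bk [[ 0.5462 -0.0575  0.035 ]]
bk [[ 0.5169 -0.1085  0.035 ]]
```

View pics/topc.png

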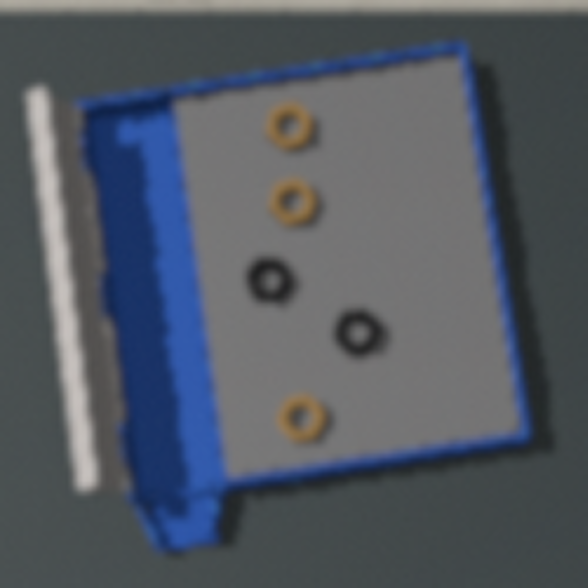

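View pics/scenec.png

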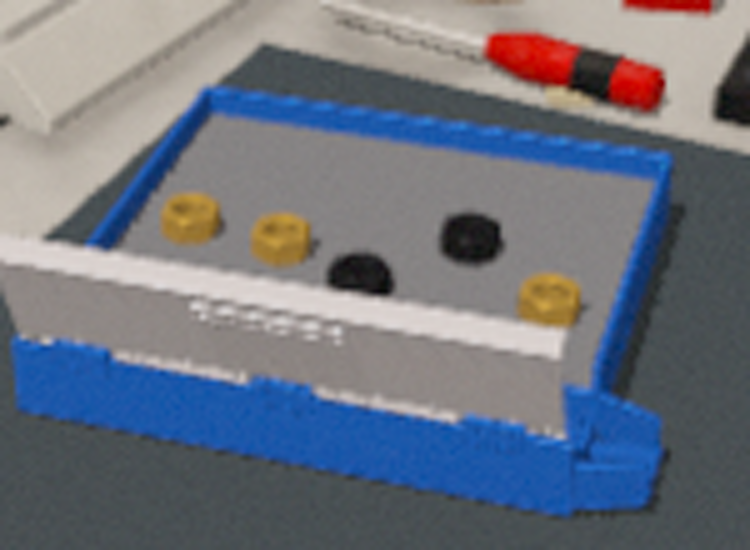

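The crops show the tray clearly. The deck edge over the trough runs (175,97)–(222,478) and the outer rim corners are (467,42) and (530,438). The brass nuts are at about (291,127), (293,202) and (302,417), and the black ones at (270,281) and (359,333).

```bash
python3 - <<'E'
from plant import env, optics
from h import *
t=optics.snapshot('top'); s=optics.snapshot('scene')
tp=[(276.3,236.4),(276.9,252.7),(278.9,298.6),(272,269.5),(291,280.4)]
sp=[(287.6,273.3),(305.6,277.3),(359.5,289.7),(321.8,284.4),(343.9,277.2)]
T=tri(t,tp,s,sp);print(T.round(4))
cv=lambda p,k,o:(np.array(p,float)+.5)/k-.5+o
tt=lambda *p:cv(p,4.7,(215,210)); ss=lambda *p:cv(p,5,(250,230))
rim=plane(t,tt((467,42),(530,438)),.038); edge=plane(t,tt((175,97),(222,478)),.024)
print('rim corners top',rim.round(4),'edge',edge.round(4))
# rim corners in scene view (outer top): (+x,-y)(210,88) ; (-x,-y)(672,155)
print('tri rim',tri(t,tt((467,42),(530,438)),s,ss((210,88),(672,155))).round(4))
ux=rim[0]-rim[1]; ux2=edge[0]-edge[1]
print(np.linalg.norm(ux),np.degrees(np.arctan2(ux[1],ux[0])),np.linalg.norm(ux2),np.degrees(np.arctan2(ux2[1],ux2[0])))
th=(np.arctan2(ux[1],ux[0])+np.arctan2(ux2[1],ux2[0]))/2
Rm=np.array([[np.cos(th),-np.sin(th)],[np.sin(th),np.cos(th)]])
c1=rim[:,:2].mean(0)-Rm@[0,-.114]; c2=edge[:,:2].mean(0)-Rm@[0,.06]
c=(c1+c2)/2; print('th',th,np.degrees(th),'c',c1,c2,c)
for p in plane(t,tp,.033): print(((p[:2]-c)@Rm*1e3).round(1), p[:2].round(4))
# lid edge
L=plane(t,tt((38,88),(88,490)),.08); print('lid',((L[:,:2]-c)@Rm*1e3).round(1))
E
```

```text
[[ 6.375e-01 -6.760e-02  3.150e-02  1.000e-04]
 [ 5.928e-01 -6.970e-02  3.210e-02  6.000e-04]
 [ 4.687e-01 -7.670e-02  3.190e-02  0.000e+00]
 [ 5.469e-01 -5.730e-02  3.400e-02  1.100e-03]
 [ 5.176e-01 -1.083e-01  3.130e-02  3.000e-04]]
rim corners top [[ 0.6858 -0.1695  0.038 ]
 [ 0.4571 -0.2048  0.038 ]] edge [[ 6.565e-01 -1.000e-04  2.400e-02]
 [ 4.358e-01 -3.140e-02  2.400e-02]]
tri rim [[ 0.685  -0.17    0.0369  0.0023]
 [ 0.4574 -0.2047  0.0383  0.0008]]
0.23147656430757815 8.758462449381343 0.22293595730921462 8.083500907946961
th 0.1469738565428086 8.420981678664154 c [ 0.55475384 -0.0743836 ] [ 0.55490297 -0.07511452] [ 0.5548284  -0.07474906]
[82.6 -5.1] [ 0.6372 -0.0677]
[37.8 -0.7] [ 0.5923 -0.0699]
[-85.6  10.6] [ 0.4686 -0.0768]
[-5.6 18.4] [ 0.5466 -0.0574]
[-42.1 -27.8] [ 0.5172 -0.1084]
lid [[ 113.8  130.5]
 [-113.4  129.3]]
```

Tray frame: centre (0.5548, −0.0747), yaw 8.42°. The sizes agree (231×~228, rim 37–38, nut centres about 32). I'll turn to align the tool with the tray first.

step_arm --series '[[[0,0,0,0,0,8.15],[0,0,0,0,0,8.15],[0,0,0,0,0,0]]]' --gripper 0

```text
time_s: 0.6
position: [0.2192, -0.477, 0.2312]
eef_rot: [0.997, 0.073, -0.0, -0.0]
ft_force: [0.6, 0.2, -0.5]
finger_gap: 0.0437
grasp_force: 0.0
```

step_arm --series '[[[30,-20,0,0,0,0],[38,-25,0,0,0,0],[38,-25,0,0,0,0],[38,-25,0,0,0,0],[38,-25,0,0,0,0]]]'

```text
time_s: 1.1
position: [0.3829, -0.3305, 0.2314]
eef_rot: [0.997, 0.075, 0.0, 0.0]
ft_force: [0.0, -1.1, -0.0]
finger_gap: -0.0004
grasp_force: 0.0
```

step_arm --series '[[[38,-25,5,0,0,0],[38,-25,15,0,0,0],[38,-24,20,0,0,0],[38,-24,20,0,0,0],[38,-24,20,0,0,0]]]'

```text
time_s: 1.6
position: [0.5532, -0.1819, 0.1507]
eef_rot: [0.997, 0.075, 0.0, 0.0]
ft_force: [0.8, -1.0, -0.3]
finger_gap: -0.0001
grasp_force: 0.0
```

```bash
cat >> h.py <<'E'
C=np.array([.5548,-.0747]);TH=.147
def tray(p): 
    c,s=np.cos(TH),np.sin(TH); d=np.asarray(p)[:2]-C
    return np.round([1e3*(c*d[0]+s*d[1]),1e3*(-s*d[0]+c*d[1]),1e3*p[2]],1)
E
python3 -c "
from plant import env
from h import *
s=env.sense();print(tray(s['position']),s['time_s'],s['finger_gap'],R.from_quat(s['eef_rot']).as_rotvec(degrees=True))"
```

```text
[ -17.2 -105.8  150.7] 1.6 -0.00014192549559522926 [1.79473330e+02 1.35292756e+01 3.66739711e-02]
```

step_arm --series '[[[33,-20,20,0,0,0],[33,-20,30,0,0,0],[34,-20,40,0,0,0],[0,0,10,0,0,0],[0,0,10,0,0,0]]]'

```text
time_s: 2.1
position: [0.6384, -0.1114, 0.0439]
eef_rot: [0.997, 0.075, -0.001, -0.0]
ft_force: [0.4, 0.2, 0.5]
finger_gap: 0.0
grasp_force: 0.0
```

```bash
python3 -c "
from plant import env,optics
from h import *
d=optics.snapshot('wrist');cv2.imwrite('pics/w1.png',d['frame'][:,:,::-1])
s=env.sense();print(tray(s['position']),s['time_s'],s['ft_force'])"
```

```text
[ 76.4 -49.   43.2] 2.15 [-1.02837409  0.09190478 -0.81467148]
```

View pics/w1.png

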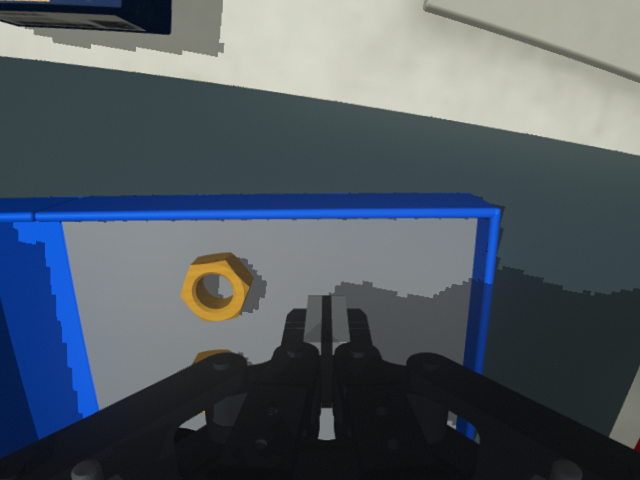

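The wrist view shows brass 1 at (217,288) to the left of the shut fingertips, whose tip is about (327,300), with part of brass 2 at (212,360). The tips stand inside the +x wall as planned.

```bash
python3 -c "
from plant import env,optics
from h import *
d=optics.snapshot('wrist')
print(tray(plane(d,[(217,287)],.037)[0]), [tray(p) for p in plane(d,[(487,217),(64,222)],.024)])
s=env.sense();print(tray(s['position']),s['time_s'])"
```

```text
[86.3 -7.3 37. ] [array([ 111. , -113.2,   24. ]), array([109. ,  57.9,  24. ])]
[ 76.4 -49.5  44.6] 2.2
```

step_arm --series '[[[8,0,8,0,0,0],[0,0,8,0,0,0],[0,-15,0,0,0,0],[0,-12,0,0,0,0],[0,-12,0,0,0,0]]]'

```text
time_s: 2.7
position: [0.6408, -0.0713, 0.0302]
eef_rot: [0.997, 0.073, 0.0, -0.0]
ft_force: [0.5, -0.5, -0.8]
finger_gap: -0.0001
grasp_force: 0.1
```

```bash
python3 -c "
from plant import env,optics
from h import *
d=optics.snapshot('wrist');cv2.imwrite('pics/w2.png',d['frame'][:,:,::-1])
s=env.sense();print(tray(s['position']),s['time_s'],s['ft_force'])"
```

```text
[85.6 -7.4 30.2] 2.75 [0.40934151 0.36709595 0.19054156]
```

View pics/w2.png

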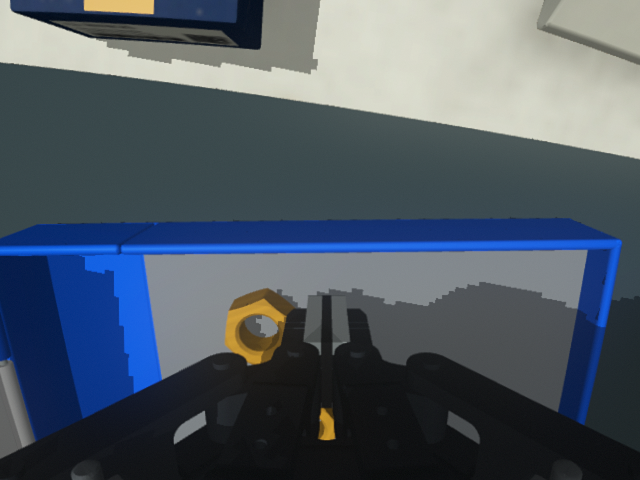

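Brass 1, centred at (259,328), is touching the finger and moving squarely ahead of it, so I'll carry on.

step_arm --series '[[[0,-12,0,0,0,0],[0,-12,0,0,0,0],[0,-12,0,0,0,0],[0,-12,0,0,0,0],[0,-10,0,0,0,0]]]'

```text
time_s: 3.25
position: [0.6323, -0.0137, 0.0297]
eef_rot: [0.997, 0.073, -0.0, -0.0]
ft_force: [-0.1, -0.4, -0.4]
finger_gap: -0.0001
grasp_force: 0.0
```

```bash
cat > look.py <<'E'
import sys
from plant import env,optics
from h import *
d=optics.snapshot('top')
f=d['frame']; s=env.sense();print(tray(s['position']),s['time_s'],s['ft_force'].round(1))
hsv=cv2.cvtColor(f,cv2.COLOR_RGB2HSV).astype(int);H,S,V=[hsv[...,i] for i in range(3)]
m=np.zeros(V.shape,bool);m[212:330,225:330]=1
for n,k in (('brass',m&(H>8)&(H<30)&(S>70)),('black',m&(V<60))):
    for c,a in blobs(k,12,300): print(n,c,a,tray(plane(d,[c],.033)[0]))
if len(sys.argv)>1:
    for v in sys.argv[2:]:
        g=optics.snapshot(v)['frame'][:,:,::-1]
        if v=='top': g=cv2.resize(g[210:335,215:340],None,fx=4.7,fy=4.7,interpolation=cv2.INTER_CUBIC)
        cv2.imwrite(f'pics/{sys.argv[1]}{v}.png',g)
E
python3 look.py a top
```

```text
[85.5 50.2 29.6] 3.3 [-0.3  0.7 -0. ]
brass (np.float64(242.0), np.float64(219.9)) 19 [141.9  81.3  33. ]
brass (np.float64(258.4), np.float64(219.7)) 23 [135.9  36.9  33. ]
brass (np.float64(234.2), np.float64(222.9)) 22 [136.7 103.3  33. ]
brass (np.float64(250.7), np.float64(232.8)) 84 [102.6  62.2  33. ]
brass (np.float64(230.2), np.float64(248.1)) 17 [ 68.7 122.3  33. ]
brass (np.float64(245.1), np.float64(246.3)) 16 [67.7 81.8 33. ]
brass (np.float64(240.0), np.float64(253.3)) 23 [50.7 97.8 33. ]
brass (np.float64(249.7), np.float64(253.8)) 42 [45.5 72.1 33. ]
brass (np.float64(276.9), np.float64(252.4)) 57 [38.6 -0.9 33. ]
brass (np.float64(246.6), np.float64(288.2)) 219 [-45.7  91.8  33. ]
brass (np.float64(237.4), np.float64(268.2)) 21 [ 11.3 109.6  33. ]
brass (np.float64(231.2), np.float64(281.5)) 21 [-22.  130.3  33. ]
brass (np.float64(228.0), np.float64(294.1)) 14 [-54.2 142.7  33. ]
brass (np.float64(278.9), np.float64(298.6)) 67 [-85.6  10.6  33. ]
brass (np.float64(233.9), np.float64(300.7)) 20 [-73.9 129.3  33. ]
brass (np.float64(225.6), np.float64(312.9)) 14 [-102.8  154.8   33. ]
brass (np.float64(233.2), np.float64(311.5)) 13 [-102.   134.5   33. ]
brass (np.float64(245.0), np.float64(320.8)) 83 [-130.7  106.7   33. ]
black (np.float64(272.0), np.float64(269.4)) 36 [-5.4 18.3 33. ]
black (np.float64(291.0), np.float64(280.4)) 38 [-42.1 -27.8  33. ]
black (np.float64(263.9), np.float64(319.4)) 36 [-134.2   57.    33. ]
```

View pics/atop.png

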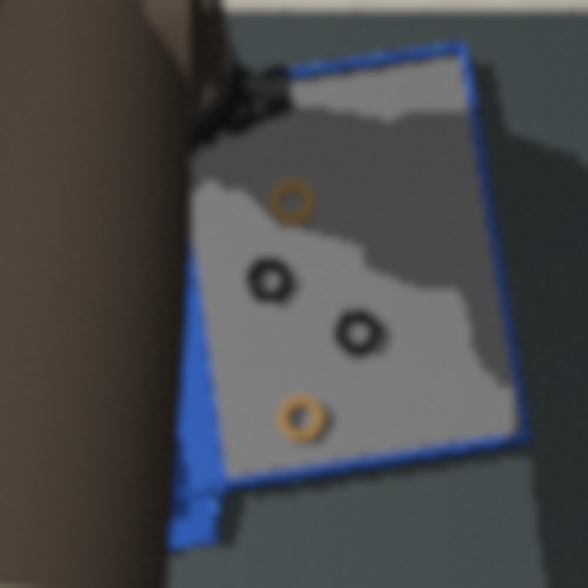

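Brass 1 has left the deck, though the arm hides the trough. Brass 2 is at (292,202) in this crop. I'll lift, go behind it and sweep.

step_arm --series '[[[0,6,-20,0,0,0],[0,20,-16,0,0,0],[-24,35,0,0,0,0],[-23,35,0,0,0,0],[0,0,5,0,0,0]]]'

```text
time_s: 3.85
position: [0.5986, -0.1209, 0.0614]
eef_rot: [0.998, 0.071, 0.0, 0.001]
ft_force: [0.0, 0.9, 0.0]
finger_gap: -0.0002
grasp_force: 0.0
```

step_arm --series '[[[0,0,16,0,0,0],[0,0,16,0,0,0],[0,0,0,0,0,0]]]'

```text
time_s: 4.15
position: [0.5985, -0.1165, 0.0263]
eef_rot: [0.997, 0.073, -0.002, -0.001]
ft_force: [0.2, -0.6, 0.1]
finger_gap: -0.0002
grasp_force: 0.0
```

```bash
python3 -c "
from plant import env,optics
from h import *
d=optics.snapshot('wrist');f=d['frame']
hsv=cv2.cvtColor(f,cv2.COLOR_RGB2HSV).astype(int);H,S,V=[hsv[...,i] for i in range(3)]
k=(H>8)&(H<30)&(S>110);k[:150]=0
for c,a in blobs(k,300,20000): print(c,a,tray(plane(d,[c],.033)[0]),tray(plane(d,[c],.015)[0]))
cv2.imwrite('pics/w3.png',f[:,:,::-1])
s=env.sense();print(tray(s['position']),s['time_s'],s['ft_force'])"
```

```text
(np.float64(5.1), np.float64(208.2)) 476 [81.1 63.1 33. ] [77.5 77.8 15. ]
(np.float64(195.7), np.float64(315.9)) 3986 [41.2 -1.  33. ] [32.4  5.3 15. ]
[ 37.8 -47.8  27.5] 4.2 [ 0.51400371  0.17912771 -0.43627941]
```

View pics/w3.png

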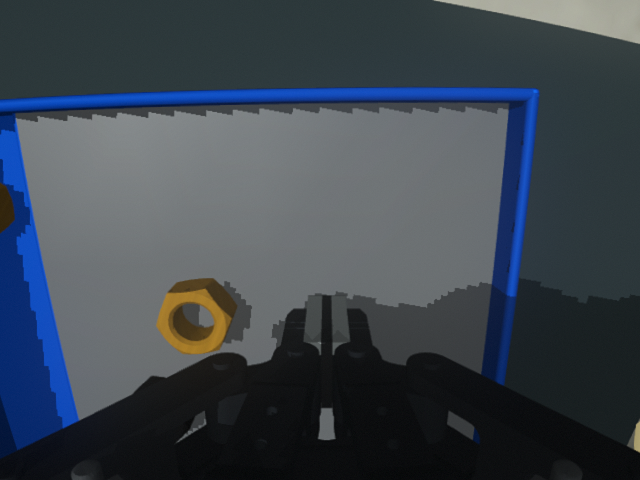

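The wrist view shows brass 1 in the trough at the left edge (5,208). Brass 2, at (196,316), lines up with the fingertips, so I'll sweep it.

step_arm --series '[[[1,-15,0,0,0,0],[0,-12,0,0,0,0],[0,-12,0,0,0,0],[0,-12,0,0,0,0],[0,-12,0,0,0,0]]]'

```text
time_s: 4.7
position: [0.5919, -0.053, 0.0292]
eef_rot: [0.997, 0.073, 0.0, 0.0]
ft_force: [-0.2, -1.1, 1.1]
finger_gap: 0.0001
grasp_force: 0.3
```

step_arm --series '[[[0,-12,0,0,0,0],[0,-12,0,0,0,0],[0,-11,0,0,0,0],[0,0,0,0,0,0]]]'

```text
time_s: 5.1
position: [0.5863, -0.0182, 0.0286]
eef_rot: [0.997, 0.074, -0.0, -0.0]
ft_force: [-0.6, -0.3, 0.5]
finger_gap: 0.0
grasp_force: 0.0
```

```bash
python3 look.py | grep -v brass; python3 look.py | awk '/brass/' | grep -E '23[0-9]|2[5-9][0-9]' | grep -E 'float64\(2[6-9]'
```

```text
[39.6 50.5 28.6] 5.15 [-0.1 -0.   0. ]
black (np.float64(272.2), np.float64(268.3)) 60 [-2.5 17.4 33. ]
black (np.float64(291.0), np.float64(279.6)) 48 [-40.  -28.1  33. ]
brass (np.float64(236.5), np.float64(261.5)) 17 [ 29.8 109.8  33. ]
brass (np.float64(245.4), np.float64(271.2)) 13 [ 0.1 89.3 33. ]
brass (np.float64(236.2), np.float64(275.5)) 18 [ -7.8 115.1  33. ]
brass (np.float64(249.8), np.float64(284.8)) 63 [-37.9  82.2  33. ]
brass (np.float64(236.3), np.float64(284.1)) 15 [-30.9 117.6  33. ]
brass (np.float64(236.2), np.float64(292.5)) 16 [-53.1 120.6  33. ]
brass (np.float64(278.9), np.float64(298.6)) 67 [-85.6  10.6  33. ]
```

step_arm --series '[[[0,6,-18,0,0,0],[0,10,-16,0,0,0],[-30,22,0,0,0,0],[-40,25,0,0,0,0],[-40,25,0,0,0,0]]]'

```text
time_s: 5.7
position: [0.4898, -0.1241, 0.0626]
eef_rot: [0.997, 0.073, 0.0, 0.0]
ft_force: [0.5, -1.1, 0.0]
finger_gap: -0.0002
grasp_force: 0.0
```

step_arm --series '[[[-15,0,0,0,0,0],[0,0,10,0,0,0],[0,0,12,0,0,0],[0,0,12,0,0,0],[0,0,0,0,0,0]]]'

```text
time_s: 6.2
position: [0.4752, -0.1241, 0.0261]
eef_rot: [0.997, 0.074, -0.002, -0.001]
ft_force: [0.8, -0.1, 0.2]
finger_gap: -0.0
grasp_force: 0.0
```

```bash
python3 look.py | grep -v brass;  python3 -c "
from plant import env,optics
from h import *
d=optics.snapshot('wrist');f=d['frame']
hsv=cv2.cvtColor(f,cv2.COLOR_RGB2HSV).astype(int);H,S,V=[hsv[...,i] for i in range(3)]
k=(H>8)&(H<30)&(S>110);k[:100]=0
for c,a in blobs(k,150,20000): print(c,a,tray(plane(d,[c],.033)[0]),tray(plane(d,[c],.015)[0]))
cv2.imwrite('pics/w4.png',f[:,:,::-1])"
```

```text
[-85.6 -37.4  27.1] 6.25 [-0.8 -0.3 -0.5]
black (np.float64(262.7), np.float64(260.7)) 28 [21.7 39.9 33. ]
black (np.float64(269.6), np.float64(279.1)) 22 [-30.4  28.1  33. ]
black (np.float64(250.1), np.float64(312.3)) 16 [-110.5   90.6   33. ]
(np.float64(193.1), np.float64(317.5)) 3935 [-82.6  10.7  33. ] [-91.5  17.   15. ]
```

View pics/w4.png

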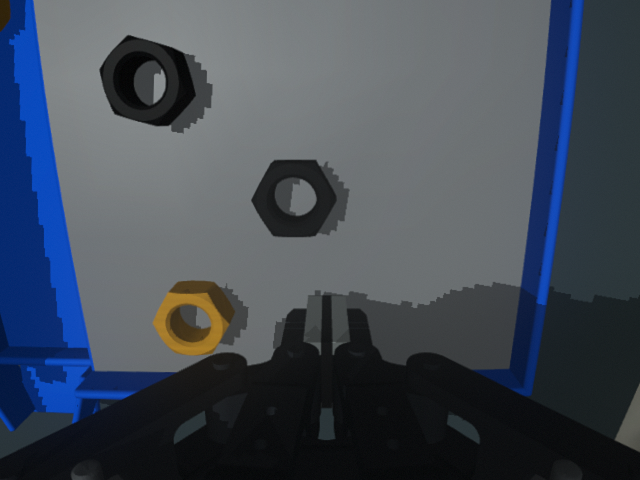

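Both black nuts are undisturbed at (148,82) and (295,198). Brass 3, at (193,318), lines up with the fingertips, and a brass nut in the trough shows at top left.

step_arm --series '[[[1,-15,0,0,0,0],[0,-12,0,0,0,0],[0,-12,0,0,0,0],[0,-12,0,0,0,0],[0,-12,0,0,0,0]]]'

```text
time_s: 6.8
position: [0.4676, -0.0613, 0.0289]
eef_rot: [0.997, 0.073, 0.0, 0.0]
ft_force: [-0.3, -0.5, 0.1]
finger_gap: 0.0
grasp_force: 0.1
```

step_arm --series '[[[0,-12,0,0,0,0],[0,-12,0,0,0,0],[0,0,0,0,0,0],[0,8,-15,0,0,0],[0,15,-30,0,0,0]]]'

```text
time_s: 7.3
position: [0.4657, -0.061, 0.0722]
eef_rot: [0.997, 0.074, -0.002, -0.0]
ft_force: [0.1, 1.0, 0.6]
finger_gap: -0.0003
grasp_force: 0.0
```

step_arm --series '[[[0,35,-30,0,0,0],[0,45,-20,0,0,0],[0,0,0,0,0,0]]]'

```text
time_s: 7.6
position: [0.4818, -0.1453, 0.1268]
eef_rot: [0.997, 0.071, 0.003, 0.002]
ft_force: [0.1, 0.5, 0.7]
finger_gap: 0.0002
grasp_force: 0.0
```

```bash
python3 look.py b top | grep -v brass;  python3 -c "
from plant import env,optics
from h import *
d=optics.snapshot('wrist');f=d['frame']
hsv=cv2.cvtColor(f,cv2.COLOR_RGB2HSV).astype(int);H,S,V=[hsv[...,i] for i in range(3)]
k=(H>8)&(H<30)&(S>110);
for c,a in blobs(k,150,20000): print(c,a,tray(plane(d,[c],.033)[0]),tray(plane(d,[c],.015)[0]))
w=f[:,:,::-1]; t=cv2.imread('pics/btop.png')
cv2.imwrite('pics/w5.png',np.hstack([cv2.resize(w,(440,330)),cv2.resize(t,(330,330))]))"
```

```text
[-83.6 -56.8 125. ] 7.65 [ 0.1 -0.1 -0.4]
black (np.float64(268.8), np.float64(249.8)) 38 [48.9 19.8 33. ]
black (np.float64(274.8), np.float64(275.3)) 32 [-22.2  13.   33. ]
(np.float64(69.4), np.float64(47.8)) 1675 [27.5 81.  33. ] [30.6 91.5 15. ]
(np.float64(116.8), np.float64(243.8)) 1326 [-81.3  68.3  33. ] [-86.5  77.8  15. ]
```

View pics/w5.png

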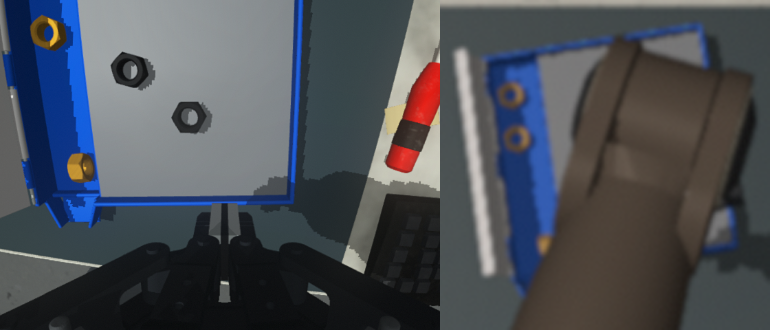

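All three brass nuts are in the trough: two at (47,32) and (80,167) in the wrist half, and the top half shows the others at (511,95) and (516,138). The blacks are still on the deck. I'll swing high behind the lid and check brass 3's height from the second viewpoint on the way.

```bash
cat > wr.py <<'E'
import sys,pickle
from plant import env,optics
from h import *
d=optics.snapshot('wrist');pickle.dump(d,open(sys.argv[1],'wb'));f=d['frame']
hsv=cv2.cvtColor(f,cv2.COLOR_RGB2HSV).astype(int);H,S,V=[hsv[...,i] for i in range(3)]
k=(H>8)&(H<30)&(S>110)
n,l,s,c=cv2.connectedComponentsWithStats(k.astype(np.uint8))
for i in range(1,n):
    if s[i,4]>150:
        ys,xs=np.nonzero(l==i); r=cv2.minAreaRect(plane(d,np.c_[xs,ys],.019)[:,:2].astype(np.float32)*1e3)
        print(c[i].round(1),s[i],tray(plane(d,[c[i]],.015)[0]),np.round(r[1],1))
print(tray(env.sense()['position']),env.sense()['time_s'])
E
python3 wr.py p1
```

```text
[70.5 46. ] [  45   20   53   52 1692] [30.6 91.6 15. ] [32.  23.9]
[117.8 242.8] [  99  222   38   43 1329] [-86.5  77.8  15. ] [27.9 23.8]
[-85.1 -53.5 122.7] 7.8
```

step_arm --series '[[[0,-20,-25,0,0,0],[0,-45,-15,0,0,0],[0,-45,0,0,0,0],[0,-45,0,0,0,0],[0,-45,0,0,0,0]]]'

```text
time_s: 8.3
position: [0.4485, 0.0597, 0.1629]
eef_rot: [0.997, 0.074, -0.001, -0.0]
ft_force: [-0.8, 0.2, 0.7]
finger_gap: -0.0001
grasp_force: 0.0
```

step_arm --series '[[[0,-35,0,0,0,0],[0,0,0,0,0,0]]]'

```text
time_s: 8.5
position: [0.4458, 0.0804, 0.1628]
eef_rot: [0.996, 0.086, -0.001, -0.006]
ft_force: [-0.5, 0.3, 0.6]
finger_gap: -0.0003
grasp_force: 0.0
```

```bash
python3 wr.py p2; python3 look.py |grep -E 'brass|^\['
```

```text
[454.5  53.5] [436  32  37  43 742] [31.2 90.7 15. ] [25.5 23.3]
[462.5 230. ] [450 212  26  37 824] [-86.5  73.3  15. ] [26.2 17.9]
[-85.  167.9 162.9] 8.55
[-84.8 167.  163. ] 8.6 [ 0.5 -0.5  0.2]
brass (np.float64(242.3), np.float64(245.1)) 27 [72.1 88.9 33. ]
brass (np.float64(245.2), np.float64(261.9)) 25 [25.3 86.8 33. ]
brass (np.float64(255.0), np.float64(303.4)) 35 [-89.1  74.8  33. ]
```

Brass 3 triangulates to about z 19 at y 76. It leans in the trough below the deck level, inside the limits and clear of the lid. I'll position behind the lid, mid-length.

step_arm --series '[[[40,-5,0,0,0,0],[40,-5,0,0,0,0],[0,0,0,0,0,0]]]'

```text
time_s: 8.9
position: [0.5289, 0.0952, 0.1622]
eef_rot: [0.996, 0.085, -0.001, -0.007]
ft_force: [0.5, -0.0, -1.0]
finger_gap: 0.0002
grasp_force: 0.0
```

```bash
python3 -c "
from plant import env
from h import *
s=env.sense();print(tray(s['position']),s['q'],s['time_s'],R.from_quat(s['eef_rot']).as_matrix().round(3))"
```

```text
[ -0.7 171.8 162.2] [ 0.1697645   0.15773698 -0.15376702  1.25955195  0.01501098  3.14079096] 8.9 [[ 0.985  0.17  -0.003]
 [ 0.17  -0.985  0.015]
 [-0.    -0.015 -1.   ]]
```

The last joint is at its range limit, so I'll turn it back by 8° (a slight skew is fine) and then descend behind the lid.

step_arm --series '[[[0,0,0,0,0,-8],[0,0,30,0,0,0],[0,0,35,0,0,0],[0,0,25,0,0,0],[0,0,0,0,0,0]]]'

```text
time_s: 9.4
position: [0.5219, 0.0953, 0.07]
eef_rot: [0.988, 0.154, -0.004, -0.007]
ft_force: [0.3, -0.2, -0.6]
finger_gap: -0.0001
grasp_force: 0.0
```

```bash
python3 -c "
from plant import env
from h import *
s=env.sense();print(tray(s['position']),s['q'].round(3),s['time_s'],s['ft_force'],R.from_quat(s['eef_rot']).as_matrix().round(3))"
```

```text
[ -7.7 172.9  70. ] [ 0.172  0.192 -0.32   1.067  0.015  3.004] 9.4 [ 0.32638889 -0.22637366 -0.59687695] [[ 0.952  0.305 -0.01 ]
 [ 0.305 -0.952  0.013]
 [-0.006 -0.016 -1.   ]]
```

step_arm --series '[[[-1,12,0,0,0,0],[-2,12,0,0,0,0],[-2,12,0,0,0,0],[-2,12,0,0,0,0],[-2,12,0,0,0,0]]]'

```text
time_s: 9.9
position: [0.5356, 0.0357, 0.0736]
eef_rot: [0.988, 0.155, 0.0, -0.008]
ft_force: [-0.3, 1.6, 0.2]
finger_gap: 0.0001
grasp_force: 0.4
```

step_arm --series '[[[-2,12,0,0,0,0],[-2,10,6,0,0,0],[-1,7,6,0,0,0],[-1,5,6,0,0,0],[0,0,0,0,0,0]]]'

```text
time_s: 10.4
position: [0.5389, 0.0025, 0.0529]
eef_rot: [0.988, 0.155, -0.001, -0.008]
ft_force: [-0.4, 0.6, -0.5]
finger_gap: -0.0001
grasp_force: 0.0
```

```bash
python3 -c "
from plant import env
from h import *
s=env.sense();print(tray(s['position']),s['time_s'],s['ft_force'])"
```

```text
[-4.4 78.7 52.9] 10.4 [-0.43590951  0.64198999 -0.48403535]
```

step_arm --series '[[[0,0,5,0,0,0],[0,0,4,0,0,0],[0,0,3,0,0,0],[0,0,0,0,0,0]]]'

```text
time_s: 10.8
position: [0.5396, 0.0036, 0.0422]
eef_rot: [0.988, 0.156, -0.0, -0.008]
ft_force: [-0.1, 0.4, 0.4]
finger_gap: 0.0001
grasp_force: 0.0
```

```bash
python3 -c "
from plant import env
from h import *
s=env.sense();print(tray(s['position']),s['time_s'],s['ft_force'],s['moment'])"
```

```text
[-3.6 79.7 42.2] 10.8 [-0.08990785  0.42731291  0.43942471] [-0.00556141 -0.02483955  0.00649524]
```

step_arm --series '[[[0,0,1.5,0,0,0],[0,0,1.5,0,0,0],[0,0,0,0,0,0]]]'

```text
time_s: 11.1
position: [0.5398, 0.0035, 0.0416]
eef_rot: [0.988, 0.155, 0.001, -0.008]
ft_force: [-6.9, 0.0, 16.9]
finger_gap: 0.0002
grasp_force: 8.4
```

It reads 17 N against a hard stop at z ≈ 42, so the lid is shut. I'll lift off and check.

step_arm --series '[[[0,0,-10,0,0,0],[0,0,-40,0,0,0],[0,20,-45,0,0,0],[0,45,-20,0,0,0],[0,45,0,0,0,0]]]'

```text
time_s: 11.6
position: [0.5762, -0.104, 0.1575]
eef_rot: [0.988, 0.156, 0.003, -0.006]
ft_force: [0.6, -0.3, -0.3]
finger_gap: 0.0003
grasp_force: 0.0
```

step_arm --series '[[[0,45,0,0,0,0],[0,45,0,0,0,0],[0,45,0,0,0,0],[0,30,0,0,0,0],[0,0,0,0,0,0]]]'

```text
time_s: 12.1
position: [0.6249, -0.2638, 0.149]
eef_rot: [0.988, 0.153, -0.0, -0.007]
ft_force: [1.6, 0.7, -0.2]
finger_gap: 0.0001
grasp_force: 0.0
```

```bash
python3 - <<'E'
from plant import env,optics
from h import *
s=env.sense();print(tray(s['position']),s['time_s'],s['ft_force'].round(1))
D={}
for v in ('top','scene'):
    d=D[v]=optics.snapshot(v);f=d['frame']
    hsv=cv2.cvtColor(f,cv2.COLOR_RGB2HSV).astype(int);H,S,V=[hsv[...,i] for i in range(3)]
    a,b,c,e=(225,212,330,330) if v=='top' else (250,235,395,335)
    m=np.zeros(V.shape,bool);m[b:e,a:c]=1
    print(v,'brass',blobs(m&(H>8)&(H<30)&(S>90),15,400))
    k=m&(V<60); print(' black',[(x,tray(plane(d,[x],.033)[0])) for x,_ in blobs(k,15,200)])
    w=(m&(S<35)&(V>150)).astype(np.uint8); n,l,st,ce=cv2.connectedComponentsWithStats(w)
    i=1+st[1:,4].argmax(); ys,xs=np.nonzero(l==i)
    q=cv2.boxPoints(cv2.minAreaRect(np.c_[xs,ys].astype(np.float32))) if v=='top' else cv2.approxPolyDP(cv2.findContours((l==i).astype(np.uint8),0,2)[0][0],4,True).reshape(-1,2)
    print(' lid',st[i],[tray(p) for p in plane(d,q,.042)])
E
```

```text
[  41.6 -197.3  149. ] 12.1 [ 1.6  0.7 -0.2]
top brass []
 black [((np.float64(272.2), np.float64(269.4)), array([-5.4, 17.8, 33. ])), ((np.float64(289.1), np.float64(279.4)), array([-38.7, -23.2,  33. ])), ((np.float64(273.1), np.float64(313.8)), array([-123.2,   31.1,   33. ])), ((np.float64(264.0), np.float64(319.4)), array([-134.3,   56.7,   33. ]))]
 lid [ 232  229   32   86 1744] [array([111.4, 117.8,  42. ]), array([111.1,  57.2,  42. ]), array([-114.6,   54.9,   42. ]), array([-114.3,  113.8,   42. ])]
scene brass []
 black [((np.float64(368.2), np.float64(244.8)), array([ -62.5, -189.2,   33. ])), ((np.float64(379.7), np.float64(289.2)), array([-125.9,   -2.5,   33. ])), ((np.float64(343.9), np.float64(277.2)), array([-42.2, -25.2,  33. ])), ((np.float64(321.6), np.float64(285.5)), array([-5., 21., 33.]))]
 lid [ 254  282  115   36 1932] [array([108.9, 114.9,  42. ]), array([-112.9,  112.9,   42. ]), array([-113.9,   62.3,   42. ]), array([105.8,  56.2,  42. ])]
```

```bash
python3 -c "
from plant import env
print(env.sign_off())"
```

```text
the job is handed in; nothing more can be done
None
```

I swept the three brass nuts into the trough, left both black nuts on the deck, pressed the lid shut against its stop (17 N), and handed the job in at about 12 s; `sign_off` returned no verdict.

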